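# Change over the battery packs in the push-push chargers

### The arm

A 6-joint arm with a two-finger parallel gripper is mounted at the origin on the work surface. World frame = base frame: x ahead of the robot, y to its left, z up, the work surface at z = 0. Lengths are in m, angles in rad, forces in N, time in s.
With the tool pointing down it reaches from about 0.375 to 0.975 m from the base axis. Payload 3.8 kg.
Tool frame: the origin (TCP) lies at the very end of the fingers, on their centre line; the grasp point (between the pads) lies 19 mm behind it; z points along the fingers, y is the line along which they close (so a half turn about z gives the same grasp; the last joint's range is limited). The gripper opens to 85 mm and grips with 20 to 120 N. Pads are 22 mm wide; open, the fingers measure 114 mm over their backs; the gripper's body (76 mm by 85 mm) begins 54 mm behind the grasp point. The pads swing forward as they close: fully open they stand 13 mm farther back than shut.
Start: joints at [-1.354, 0.264, 1.604, -0, 1.274, -0.037], TCP at [0.169, -0.653, 0.192] pointing down, gripper open.
Joint ranges: [-2.63, 2.63], [-0.94, 2.18], [0.31, 2.57], [-1.31, 4.45], [0, 2.66], [-2.55, 2.55]. Speed limits (rad/s): [2.57, 2.57, 3.14, 3.14, 3.14, 3.14].

### API

Orientations are given as a unit quaternion [x, y, z, w].
In Python, from cell import manip, read_camera, camera_model, recognise gives the robot as it stands. The module is installed in compiled form; this text tells all that it offers.
- The arm moves only by the tool move_arm, never from a script. Its argument "moves" is one flat list of numbers, 7 for each row, row after row: the closure, from 0 (fully open) to 1 (shut), then the shift along the tool's x, y, z in mm, then the turn, a rotation vector about the tool's x, y, z in degrees. In form: [grip, tx, ty, tz, ax, ay, az, grip, tx, ty, tz, ax, ay, az, ...]. A call has 1 to 20 rows; each row shifts and turns the commanded pose from where the row before left it, along the tool's axes as they then stand; what a row does not reach is not made up. A row lasts 1/8 s, in which the tool goes at most 62.5 mm and 10.7 degrees, less where a joint would pass 70% of its speed; a pose out of reach is approached as far as the arm can. A call is refused whole if a number of a shift passes 62.5 or a number of a turn 10.7, either way. A call with a gripper value outside its range is refused whole. The fingers move at their own pace and stop on an object; "newtons" is the grip in N (left out, the last holds). Time passes only in rows, so rows that do not move let the fingers close. It gives the time, the measured TCP pose, the force, the opening and the grip force at its end, in the units of the state.
- manip.read_state(): the state, without advancing time (a new reading comes with each control period).
- read_camera(name): name is "scene" or "top" or "wrist"; returns (picture, depth): 480x640x3 uint8, blue, green, red; 480x640 float32, m along the optical axis (not along the pixel's ray), 0 where there is no reading.
- camera_model(name): a dict with "mtx" (3x3 intrinsics, pixels), "k1" (the pictures are not rectified: a ray, as slopes to the right and down, at radius r is drawn at 1 + k1 r^2 times it, then the intrinsics apply), "R" (3x3) and "t" (3): a world point X has camera coordinates R X + t. Camera axes: x right, y down, z forward; pixel columns grow to the right and rows downward; lengths in m; the calibration is good to about 2 mm. A picture is of the moment at which its call begins: read the wrist's pose just before it. camera_model takes no time and is no camera call; for the wrist camera it gives the pose at the moment of the call.
- manip.close_job(): hands the job in; it is judged then, once.
Trained networks look in the newest picture that a camera, given by its name, has taken for a name from the list of things; names that differ only in an ending like _2 or _b are one class to them, and where a whole thing is asked for, a point or a joint stands for the part that bears it (a point fixed in the world has none). Each returns a list of dicts, best first, with "conf" (0 to 1); they miss things now and then, are a little off and sometimes report something else, mostly with a low value. They report only what shows in the picture. A call takes as long as a camera call. They do not tell look-alikes from the thing itself.
- recognise(query, camera): "extent" ([left, top, width, height] in pixels, round what is visible of it).
The state is a dict: "t": time; "joint_pos": joint angles; "dq": joint speeds; "joint_torque": joint torques, N m; "ee_pos": TCP position; "eef_rot": TCP orientation; "ft_force": force on the tool from outside, world axes, zero at the start; "ft_torque": the same for the moment, N m; "opening": finger opening in m; "grip_force": force on a finger pad.
Only numpy, scipy, OpenCV 4.12 (cv2) and the standard library are available. Lean on these libraries where they do the work, as an engineer would, in place of code of your own. Each camera call takes 0.05 s, during which the arm holds its last target. There are 200 camera calls.

### The job

Put the oblong battery pack that is standing up on charge: push it straight down into its charger as far as it goes and let go, so that the catch holds it down. Then push the caught round pack down as far as it goes and let go, so that it pops up and stays standing in its charger ready to be collected. Leave the square pack caught as it is.

Things in the scene. Friction and masses are not known exactly. Their poses are not given: they have to be found in the camera images.
- wide_top (a point): Centre of the flat top face of the oblong white pack (28 mm along x, 56 mm along y, 76 mm tall; z up), at first standing up, not caught. It sits loose in the upright bay of a fixed grey charger (110 x 100 mm, 80 mm tall) on a sprung lift with a push-push catch. Top height above the trolley: standing 123 mm, caught 100 mm, at the bottom stop 87 mm. Pushing slowly takes 5 to 8 N up to the stop.
- round_top (a point): Centre of the flat top face of the round white pack (42 mm across, 76 mm tall; z up), at first caught. Charger and catch as for the oblong one, same heights. Pushed to its stop, or at least 10 mm below the caught height, and let go, a caught pack pops up to 123 mm and a standing one stays caught at 100 mm. A shallower push may not switch the catch.
- square_top (a point): Centre of the flat top face of the square white pack (36 x 36 mm, 76 mm tall; z up), caught in a third charger like the others (top at 100 mm), to be left so. The three chargers stand in a row across the trolley, in any order, each turned up to 20 degrees, their edges 25 mm apart or more.
Mind the look-alikes: they are no part of the job. Leave any orange or yellow look-alike of the part that bears wide_top alone.

How it is judged:
By the outcome, as a careful person would: the job done as asked, in the order asked, and still so for the second after the job is handed in, with the robot touching nothing.
It also fails if it takes over 35 s, if anything falls off the work surface, if the arm or the gripper's body presses on something with over 40 N, if the wrist force passes 120 N, or if a joint passes its speed limit or range.

## Working session

There is one attempt and no reset: what is moved stays moved. The work goes in short steps, Python scripts to look and compute and a tool call to move; the robot and the scene stay as the last step left them, time stands still between calls to the robot, and variables do not carry over. Pictures are saved under pics/ and viewed, at most 10 in all, crops included, and the job is handed in when it is done.

Besides the shell and the picture viewer there is one more tool, called after ">>>" as name(argument=value, ...) on one line, values as JSON. move_arm: Moves the arm, as the interface text tells. Its arguments: {"type":"object","properties":{"moves":{"type":"array"},"newtons":{"type":"number"}},"required":["moves"]}

```bash
mkdir -p pics; cat > h.py <<'E'
import numpy as np, cv2
from cell import manip, read_camera, camera_model, recognise
def cloud(name):
    m=camera_model(name); im,d=read_camera(name)
    K=np.array(m["mtx"]);R=np.array(m["R"]);t=np.array(m["t"])
    v,u=np.mgrid[0:480,0:640]
    p=cv2.undistortPoints(np.stack([u,v],-1).reshape(-1,1,2).astype(float),K,np.array([m["k1"],0,0,0,0.])).reshape(480,640,2)
    X=np.dstack([p[...,0]*d,p[...,1]*d,d]).reshape(-1,3)
    W=((X-t)@R).reshape(480,640,3); W[d==0]=np.nan
    return im,W
E
python3 - <<'E'
from h import *
s=manip.read_state();print(s["t"],s["ee_pos"],s["eef_rot"],s["ft_force"],s["opening"])
for c in("top","scene"):
    im,W=cloud(c);cv2.imwrite(f"pics/{c}.png",im);np.save(c+".npy",W);np.save(c+"i.npy",im)
    for q in("wide_top","round_top","square_top"):
        for r in recognise(q,c)[:3]:
            x,y,w,h=r["extent"];print(c,q,r["conf"],r["extent"],np.round(W[int(y+h/2),int(x+w/2)],3))
E
```

```text
0.0 [ 0.16930056 -0.65256853  0.19115656] [ 9.91963287e-01  1.26521052e-01 -7.71977593e-05 -1.11982145e-03] [-0.96814232  0.33562947 -0.24204566] 0.08574930232399987
top wide_top 0.88 [296.1, 222.1, 37.1, 28.9] [0.485 0.009 0.124]
top wide_top 0.78 [273.2, 141.3, 32.7, 42.0] [0.617 0.052 0.077]
top wide_top 0.69 [232.5, 284.6, 30.9, 38.5] [0.381 0.115 0.079]
top round_top 0.57 [429.6, 218.3, 29.9, 30.0] [ 0.496 -0.2    0.102]
top square_top 0.76 [154.8, 225.9, 30.7, 30.0] [0.478 0.238 0.103]
scene wide_top 0.95 [297.1, 203.9, 42.3, 37.0] [0.504 0.004 0.118]
scene wide_top 0.93 [362.8, 166.5, 30.2, 49.7] [0.405 0.113 0.066]
scene wide_top 0.91 [340.0, 287.5, 41.2, 57.4] [0.646 0.052 0.077]
scene round_top 0.64 [169.5, 226.1, 28.3, 28.1] [ 0.508 -0.201  0.102]
scene square_top 0.87 [449.5, 198.1, 28.1, 30.7] [0.491 0.235 0.1  ]
```

View pics/top.png

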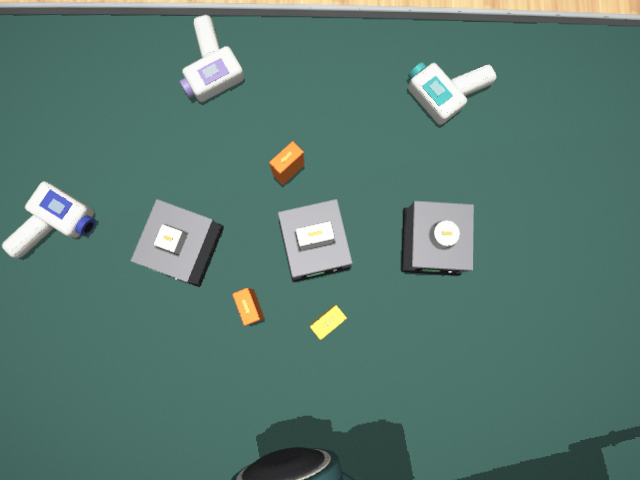

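View pics/scene.png

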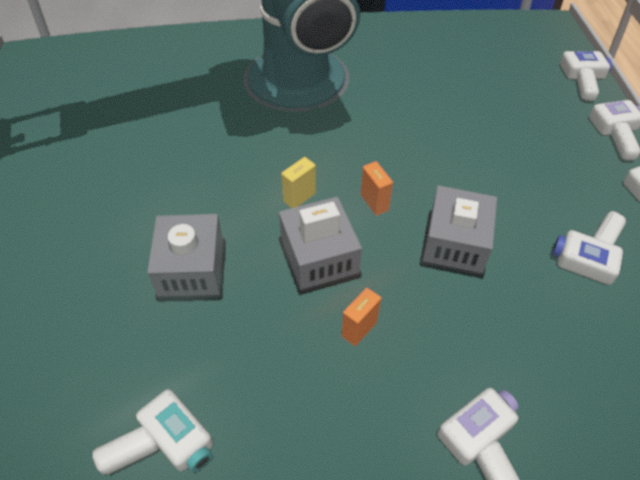

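The wide pack stands at top-image px (315,234). The round one is at (447,233) and the square one at (168,238). The orange and yellow look-alikes at (287,163), (247,307) and (328,322) stand outside the chargers. Next I'll measure the exact top centres.

```bash
cat > m.py <<'E'
from h import *
def measure(c,im,W,G=dict(wide=(.488,.008),round=(.498,-.2),square=(.48,.237))):
    for n,g in G.items():
        white=im.min(-1)>140 if c!="wrist" else im.min(-1)>120
        k=(np.hypot(W[...,0]-g[0],W[...,1]-g[1])<.045)&(W[...,2]>.092)&(W[...,2]<.135)
        if k.sum()<20: print(c,n,k.sum());continue
        P=W[k]; z=np.median(P[:,2]); P=P[abs(P[:,2]-z)<.006]
        r=cv2.minAreaRect((P[:,:2]*1000).astype(np.float32))
        print(c,n,len(P),"z",z.round(4),"mean",P[:,:2].mean(0).round(4),"rect",np.round(r[0],1),np.round(r[1],1),round(r[2],1))
def tool(p):
    s=manip.read_state();from scipy.spatial.transform import Rotation as R
    return (R.from_quat(s["eef_rot"]).inv().apply(np.array(p)-s["ee_pos"])*1000).round(1)
E
python3 - <<'E'
from m import *
for c in("top","scene"): measure(c,np.load(c+"i.npy"),np.load(c+".npy"))
print(tool([.488,.008,.19]))
E
```

```text
top wide 650 z 0.1239 mean [0.4891 0.0074] rect [489.5   7.4] [28.4 55.8] 13.0
top round 526 z 0.1017 mean [ 0.4962 -0.2031] rect [ 496.7 -203.9] [41.2 40.6] 77.3
top square 518 z 0.1022 mean [0.4819 0.2415] rect [482.7 242.7] [37.6 36. ] 71.0
scene wide 636 z 0.123 mean [0.4921 0.0074] rect [490.    7.7] [31.1 56.3] 12.6
scene round 512 z 0.1022 mean [ 0.4989 -0.2049] rect [ 497.5 -205.2] [42.6 39.7] 3.7
scene square 431 z 0.1017 mean [0.4848 0.2399] rect [482.7 241. ] [35.8 38.8] 70.7
[ 474.3 -560.1    2.5]
```

>>> move_arm(moves=[1,34,-40,0,0,0,0,1,34,-40,0,0,0,0,1,34,-40,0,0,0,0,1,34,-40,0,0,0,0,1,34,-40,0,0,0,0,1,34,-40,0,0,0,0,1,34,-40,0,0,0,0,1,34,-40,0,0,0,0,1,34,-40,0,0,0,0,1,34,-40,0,0,0,0,1,34,-40,0,0,0,0,1,34,-40,0,0,0,0,1,34,-40,0,0,0,0,1,34,-40,0,0,0,0,1,0,0,0,0,0,0,1,0,0,0,0,0,0])

```text
t: 2.4
ee_pos: [0.4893, 0.008, 0.1924]
eef_rot: [0.992, 0.127, -0.0, 0.0]
ft_force: [-0.5, -0.3, -0.3]
opening: 0.0001
grip_force: 0.0
```

```bash
python3 - <<'E'
from m import *
s=manip.read_state();print(s["t"],s["ee_pos"],s["eef_rot"],s["ft_force"],s["opening"])
print(tool([.4895,.0075,.130]))
E
```

```text
2.4 [0.48927552 0.00799121 0.19237491] [ 9.91895117e-01  1.27058636e-01 -3.29240888e-04  2.67036732e-04] [-0.48568722 -0.2762777  -0.26099437] 0.00014626978311502726
[ 0.1  0.5 62.4]
```

>>> move_arm(moves=[1,0,0,20,0,0,0,1,0,0,20,0,0,0,1,0,0,15,0,0,0,1,0,0,7,0,0,0,1,0,0,4,0,0,0,1,0,0,4,0,0,0,1,0,0,4,0,0,0,1,0,0,4,0,0,0,1,0,0,4,0,0,0,1,0,0,4,0,0,0,1,0,0,4,0,0,0,1,0,0,4,0,0,0,1,0,0,3,0,0,0,1,0,0,3,0,0,0,1,0,0,0,0,0,0])

```text
t: 4.28
ee_pos: [0.4894, 0.0082, 0.0922]
eef_rot: [0.992, 0.127, -0.0, -0.0]
ft_force: [-0.8, 0.0, 0.3]
opening: 0.0001
grip_force: 0.0
```

```bash
python3 - <<'E'
from m import *
s=manip.read_state();print(s["t"],s["ee_pos"],s["ft_force"],s["ft_torque"])
im,W=cloud("scene");measure("scene",im,W)
cv2.imwrite("pics/s2.png",cv2.resize(im[150:330,130:530],(800,360)))
E
```

```text
4.275 [0.48938167 0.00819807 0.09219359] [-0.84506015  0.03479647  0.27236458] [-0.01582402 -0.03012908 -0.00296244]
scene wide 515 z 0.1205 mean [0.4951 0.0063] rect [489.8   7.7] [29.5 56.4] 12.3
scene round 517 z 0.1021 mean [ 0.499 -0.205] rect [ 497.1 -205.4] [40.9 41.2] 81.1
scene square 424 z 0.1019 mean [0.4847 0.24  ] rect [483.1 240.9] [35.7 36.6] 70.4
```

View pics/s2.png

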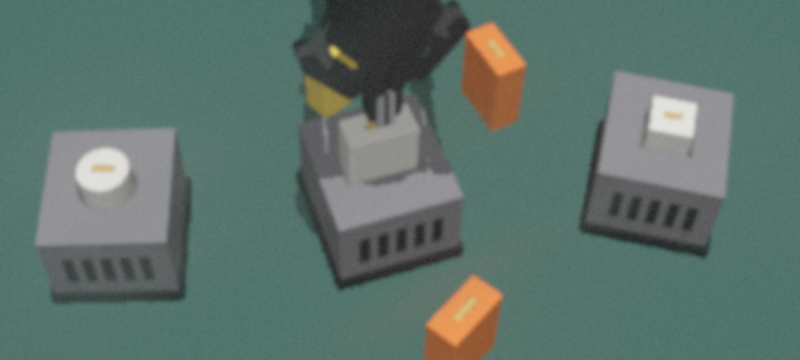

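The crop shows the fingers at (382,110), at or behind the pack's top edge. The pack still looks tall and the force is about 0, so I'll check whether the fingers are really over it.

```bash
python3 - <<'E'
from m import *
im,W=cloud("scene");m=camera_model("scene")
R=np.array(m["R"]);t=np.array(m["t"])
for X in([.4894,.0082,.0922],[.4894,.0082,.123],[.4894,.0082,.16]):
    p=cv2.projectPoints(np.array([X]),cv2.Rodrigues(R)[0],t,np.array(m["mtx"]),np.array([m["k1"],0,0,0,0.]))[0].ravel();print(X,p.round(1),"crop",((p-[130,150])*2).round())
for v in range(186,226,3): print(v,[tuple(np.nan_to_num(W[v,u]*1000).astype(int)) for u in(312,318,322,326,332)])
c=im[160:250,270:370];cv2.imwrite("pics/s3.png",cv2.resize(c,(800,720)[:1]+(600,),interpolation=cv2.INTER_CUBIC))
im,W=cloud("wrist");cv2.imwrite("pics/w1.png",im)
E
```

```text
[0.4894, 0.0082, 0.0922] [319.7 224.9] crop [379. 150.]
[0.4894, 0.0082, 0.123] [319.8 212.4] crop [380. 125.]
[0.4894, 0.0082, 0.16] [319.9 196.4] crop [380.  93.]
186 [(np.int64(498), np.int64(-3), np.int64(194)), (np.int64(508), np.int64(3), np.int64(204)), (np.int64(505), np.int64(9), np.int64(201)), (np.int64(498), np.int64(15), np.int64(192)), (np.int64(497), np.int64(24), np.int64(190))]
189 [(np.int64(498), np.int64(-3), np.int64(187)), (np.int64(501), np.int64(4), np.int64(190)), (np.int64(489), np.int64(11), np.int64(175)), (np.int64(498), np.int64(15), np.int64(186)), (np.int64(496), np.int64(24), np.int64(182))]
192 [(np.int64(499), np.int64(-4), np.int64(182)), (np.int64(503), np.int64(4), np.int64(186)), (np.int64(501), np.int64(9), np.int64(183)), (np.int64(499), np.int64(15), np.int64(180)), (np.int64(497), np.int64(24), np.int64(177))]
195 [(np.int64(499), np.int64(-4), np.int64(176)), (np.int64(503), np.int64(4), np.int64(179)), (np.int64(501), np.int64(10), np.int64(176)), (np.int64(499), np.int64(16), np.int64(174)), (np.int64(350), np.int64(43), np.int64(0))]
198
[... 1634 characters left out ...]
19 [(np.int64(502), np.int64(-4), np.int64(125)), (np.int64(504), np.int64(4), np.int64(126)), (np.int64(503), np.int64(10), np.int64(124)), (np.int64(500), np.int64(16), np.int64(119)), (np.int64(498), np.int64(26), np.int64(116))]
222 [(np.int64(507), np.int64(-5), np.int64(123)), (np.int64(504), np.int64(4), np.int64(118)), (np.int64(502), np.int64(10), np.int64(115)), (np.int64(502), np.int64(16), np.int64(114)), (np.int64(500), np.int64(25), np.int64(111))]
225 [(np.int64(506), np.int64(-5), np.int64(115)), (np.int64(505), np.int64(4), np.int64(112)), (np.int64(504), np.int64(10), np.int64(110)), (np.int64(500), np.int64(16), np.int64(104)), (np.int64(499), np.int64(26), np.int64(102))]
```

View pics/s3.png

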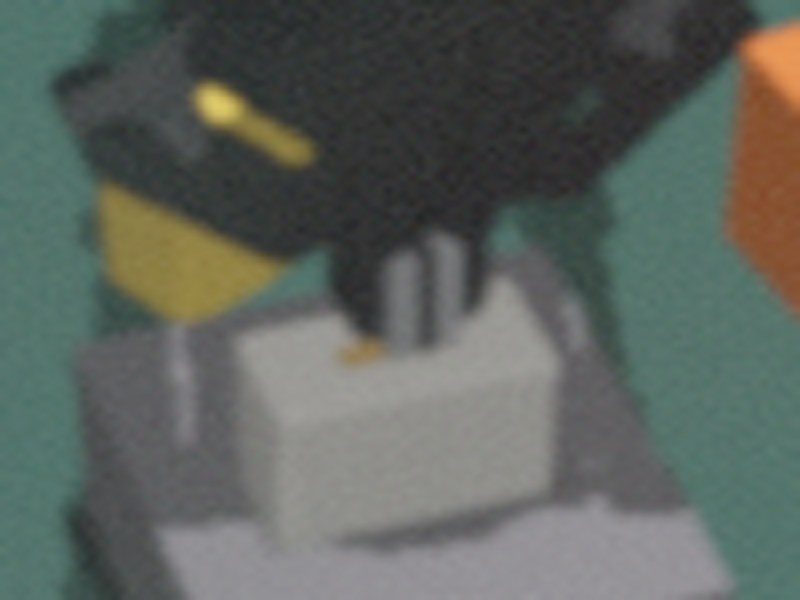

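View pics/w1.png

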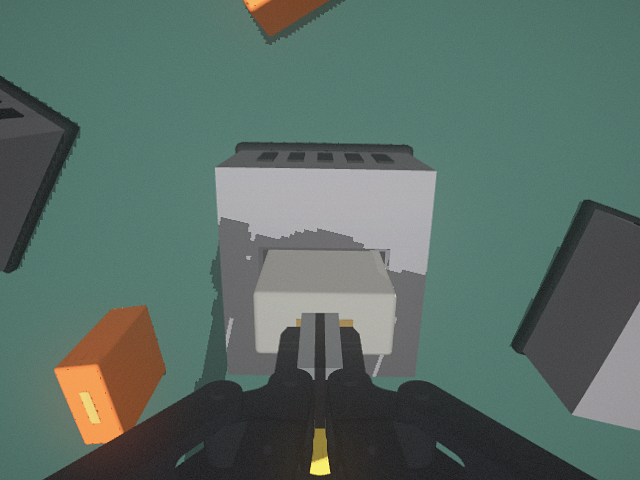

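The tip at s3 px (410,345) seems just above the pack top (about z 0.125), though the reported TCP z is 0.092. I'll check this against the wrist camera.

```bash
python3 - <<'E'
from m import *
im,W=cloud("wrist")
print("charger top",W[200,320],W[190,260],"pack top",W[300,275],W[310,370],"table",W[80,300],W[250,120])
m=camera_model("wrist");R=np.array(m["R"]);t=np.array(m["t"]);print("cam",-R.T@t,R[2])
for v in(316,325,335,345,360):print(v,W[v,305:337:6].round(3).tolist())
X=manip.read_state()["ee_pos"];print(X)
for dz in(0,.033):print(cv2.projectPoints(np.array([X+[0,0,dz]]),cv2.Rodrigues(R)[0],t,np.array(m["mtx"]),np.array([m["k1"],0,0,0,0.]))[0].ravel())
im,W=cloud("top");print("table top cam",np.nanmedian(W[340:380,150:220],(0,1)))
im,W=cloud("scene");print("table scene",np.nanmedian(W[330:350,200:260],(0,1)))
E
```

```text
charger top [0.52783756 0.01739697 0.08075226] [0.52548024 0.04500551 0.08071262] pack top [0.49516164 0.02681257 0.12439702] [ 0.50004516 -0.00991533  0.12396871] table [5.78370250e-01 4.28557491e-02 4.76661800e-04] [0.44246075 0.13650175 0.00064622]
cam [0.57056003 0.02876796 0.27463167] [-0.31449356 -0.08224648 -0.94568986]
316 [[0.499, 0.015, 0.139], [0.499, 0.013, 0.138], [0.5, 0.011, 0.139], [0.5, 0.009, 0.138], [0.501, 0.007, 0.138], [0.501, 0.005, 0.138]]
325 [[0.498, 0.015, 0.144], [0.499, 0.013, 0.144], [0.5, 0.011, 0.144], [0.5, 0.009, 0.145], [0.501, 0.007, 0.145], [0.501, 0.005, 0.145]]
335 [[0.499, 0.015, 0.152], [0.499, 0.013, 0.151], [0.5, 0.011, 0.151], [0.5, 0.009, 0.151], [0.5, 0.007, 0.151], [0.501, 0.005, 0.151]]
345 [[0.499, 0.015, 0.158], [0.499, 0.013, 0.157], [0.5, 0.011, 0.157], [0.5, 0.009, 0.157], [0.501, 0.008, 0.158], [0.502, 0.006, 0.158]]
360 [[0.499, 0.015, 0.166], [0.499, 0.013, 0.165], [0.5, 0.011, 0.166], [0.5, 0.009, 0.165], [0.5, 0.008, 0.165], [0.5, 0.006, 0.164]]
[0.48980399 0.0081929  0.09266466]
[318.50989271 289.01692691]
[318.33590025 324.37502547]
table top cam [0.31063681 0.23292112 0.00297867]
table scene [ 0.62866087 -0.14190461  0.00129498]
```

FK agrees with the wrist camera: charger top 0.081, pack top 0.124. But the real fingertips are at about 0.136, roughly 44 mm above the reported TCP. From here I'll go by contact force and camera rather than TCP z.

>>> move_arm(moves=[1,0,0,4,0,0,0,1,0,0,4,0,0,0,1,0,0,3,0,0,0,1,0,0,3,0,0,0,1,0,0,2,0,0,0,1,0,0,0,0,0,0])

```text
t: 5.32
ee_pos: [0.4897, 0.0082, 0.0765]
eef_rot: [0.992, 0.127, 0.0, 0.0]
ft_force: [-0.3, -0.3, 1.8]
opening: 0.0001
grip_force: 1.3
```

>>> move_arm(moves=[1,0,0,3,0,0,0,1,0,0,3,0,0,0,1,0,0,3,0,0,0,1,0,0,3,0,0,0,1,0,0,0,0,0,0])

```text
t: 5.95
ee_pos: [0.4897, 0.0082, 0.0643]
eef_rot: [0.992, 0.127, 0.0, 0.0]
ft_force: [0.3, 0.3, 3.5]
opening: -0.0002
grip_force: 1.8
```

```bash
cat > z.py <<'E'
from m import *
s=manip.read_state();print(s["t"],s["ee_pos"],s["ft_force"],s["ft_torque"])
im,W=cloud("wrist");x,y=s["ee_pos"][:2]
m=(np.hypot(W[...,0]-x,W[...,1]-y)<.045)&(W[...,2]>.083)
h,e=np.histogram(W[m][:,2],np.arange(.084,.18,.002));print([(round(a,3),int(b)) for a,b in zip(e,h) if b>150])
k=m&(im.min(-1)>95);P=W[k];print(k.sum(),np.median(P[:,2]))
for v in range(296,326,4):print(v,W[v,305:337:10,2].round(3))
cv2.imwrite("pics/wlast.png",im)
E
python3 z.py
```

```text
5.95 [0.48969208 0.00819986 0.06426896] [0.31771632 0.25137371 3.54244676] [ 0.01724153  0.11338619 -0.01240203]
[(np.float64(0.084), 267), (np.float64(0.086), 277), (np.float64(0.088), 275), (np.float64(0.09), 300), (np.float64(0.092), 301), (np.float64(0.094), 316), (np.float64(0.096), 312), (np.float64(0.098), 346), (np.float64(0.1), 495), (np.float64(0.102), 4571), (np.float64(0.104), 987), (np.float64(0.11), 189), (np.float64(0.112), 188), (np.float64(0.114), 227), (np.float64(0.116), 226), (np.float64(0.118), 234), (np.float64(0.12), 238), (np.float64(0.122), 273), (np.float64(0.124), 261), (np.float64(0.126), 259), (np.float64(0.128), 297), (np.float64(0.13), 295), (np.float64(0.132), 340), (np.float64(0.134), 294), (np.float64(0.136), 195), (np.float64(0.138), 204), (np.float64(0.14), 863), (np.float64(0.142), 218), (np.float64(0.144), 281), (np.float64(0.146), 535), (np.float64(0.148), 935), (np.float64(0.15), 1295), (np.float64(0.152), 1267), (np.float64(0.154), 1522), (np.float64(0.156), 1911), (np.float64(0.158), 3139), (np.float64(0.16), 3489), (np.float64(0.162), 1852), (np.float64(0.164), 1149), (np.float64(0.166), 1217), (np.float64(0.168), 1514), (np.float64(0.17), 1836), (np.float64(0.172), 2023), (np.float64(0.174), 1960), (np.float64(0.176), 2028)]
10425 0.10327538922112918
296 [0.099 0.098 0.098 0.098]
300 [0.102 0.102 0.102 0.102]
304 [0.103 0.103 0.102 0.102]
308 [0.104 0.103 0.104 0.103]
312 [0.102 0.103 0.103 0.103]
316 [0.11  0.11  0.109 0.11 ]
320 [0.112 0.113 0.112 0.114]
324 [0.116 0.116 0.114 0.115]
```

The pack top is now at 0.103 with the TCP at 0.064, so the offset is about 39 mm. The stop should come near TCP 0.048.

>>> move_arm(moves=[1,0,0,3,0,0,0,1,0,0,3,0,0,0,1,0,0,3,0,0,0,1,0,0,3,0,0,0,1,0,0,2,0,0,0,1,0,0,1,0,0,0,1,0,0,0,0,0,0])

```text
t: 6.88
ee_pos: [0.4898, 0.0082, 0.0494]
eef_rot: [0.992, 0.127, 0.0, -0.0]
ft_force: [-0.0, 0.0, 5.4]
opening: -0.0002
grip_force: 2.6
```

>>> move_arm(moves=[1,0,0,1,0,0,0,1,0,0,1,0,0,0,1,0,0,0,0,0,0])

```text
t: 7.25
ee_pos: [0.4902, 0.0082, 0.0482]
eef_rot: [0.992, 0.127, 0.0, 0.0]
ft_force: [-1.6, 1.4, 9.0]
opening: 0.0001
grip_force: 4.6
```

>>> move_arm(moves=[1,0,0,1,0,0,0,1,0,0,0,0,0,0])

```text
t: 7.5
ee_pos: [0.4909, 0.0083, 0.0482]
eef_rot: [0.992, 0.127, 0.001, 0.0]
ft_force: [-3.5, 0.7, 14.8]
opening: -0.0001
grip_force: 7.1
```

It's firmly at the stop. Next is a slow release, then raise.

>>> move_arm(moves=[1,0,0,-2,0,0,0,1,0,0,-3,0,0,0,1,0,0,-4,0,0,0,1,0,0,-5,0,0,0,1,0,0,-15,0,0,0,1,0,0,-25,0,0,0,1,0,0,-25,0,0,0,1,0,0,-15,0,0,0,1,0,0,0,0,0,0])

```text
t: 8.62
ee_pos: [0.4905, 0.0082, 0.1418]
eef_rot: [0.992, 0.127, 0.001, 0.0]
ft_force: [-0.3, -0.7, 0.3]
opening: 0.0001
grip_force: 0.0
```

```bash
python3 - <<'E'
from m import *
s=manip.read_state();print(s["t"],s["ee_pos"],s["ft_force"])
im,W=cloud("scene");measure("scene",im,W)
im,W=cloud("wrist");measure("wrist",im,W)
print(tool([.497,-.2045,.085]))
E
```

```text
8.625 [0.49054766 0.00816453 0.14182376] [-0.28677606 -0.74570666  0.31498989]
scene wide 592 z 0.102 mean [0.4916 0.0075] rect [489.7   7.4] [29.7 56.2] 12.3
scene round 508 z 0.1023 mean [ 0.4988 -0.205 ] rect [ 497.1 -205.5] [40.6 40.8] 86.4
scene square 428 z 0.1018 mean [0.4847 0.24  ] rect [482.7 240.8] [35.7 38.1] 71.2
wrist wide 5026 z 0.1015 mean [0.4907 0.0062] rect [489.5   5.9] [28.4 56.2] 13.9
wrist round 806 z 0.1002 mean [ 0.4917 -0.1907] rect [ 490.1 -192.5] [37.1 12.6] 24.0
wrist square 0
[-45.6 207.9  54.8]
```

The wide pack is caught with its top at about 0.101. On to the round pack.

>>> move_arm(moves=[1,-7.6,34.6,0,0,0,0,1,-7.6,34.6,0,0,0,0,1,-7.6,34.6,0,0,0,0,1,-7.6,34.6,0,0,0,0,1,-7.6,34.7,0,0,0,0,1,-7.6,34.8,0,0,0,0,1,0,0,0,0,0,0,1,0,0,25,0,0,0,1,0,0,25,0,0,0,1,0,0,15,0,0,0,1,0,0,5,0,0,0,1,0,0,0,0,0,0])

```text
t: 10.22
ee_pos: [0.4977, -0.2042, 0.0704]
eef_rot: [0.992, 0.127, -0.0, -0.0]
ft_force: [-0.3, -0.8, 0.3]
opening: 0.0001
grip_force: 0.0
```

```bash
python3 z.py | sed -n '1p;3,$p'; python3 -c "
from m import *
im,W=cloud('wrist');measure('wrist',im,W)"
```

```text
10.225 [ 0.4977261  -0.20419896  0.07043287] [-0.33054778 -0.76445813  0.27773632] [-0.0150846  -0.03280212  0.00225787]
7198 0.10176802959653507
296 [0.101 0.101 0.102 0.102]
300 [0.102 0.101 0.101 0.102]
304 [0.103 0.102 0.101 0.102]
308 [0.103 0.102 0.102 0.103]
312 [0.102 0.102 0.102 0.102]
316 [0.116 0.116 0.116 0.116]
320 [0.119 0.119 0.118 0.119]
324 [0.122 0.122 0.121 0.121]
wrist wide 0
wrist round 4277 z 0.102 mean [ 0.5056 -0.2051] rect [ 501.5 -206.1] [31.4 41.4] 8.6
wrist square 0
```

Centred, with the tips 8–9 mm above the round top. Pushing down about 22 mm.

>>> move_arm(moves=[1,0,0,4,0,0,0,1,0,0,3,0,0,0,1,0,0,3,0,0,0,1,0,0,3,0,0,0,1,0,0,3,0,0,0,1,0,0,3,0,0,0,1,0,0,2,0,0,0,1,0,0,1,0,0,0,1,0,0,0,0,0,0])

```text
t: 11.45
ee_pos: [0.498, -0.2047, 0.0489]
eef_rot: [0.992, 0.127, 0.0, 0.0]
ft_force: [-0.6, 0.4, 5.8]
opening: 0.0
grip_force: 2.8
```

>>> move_arm(moves=[1,0,0,1,0,0,0,1,0,0,1,0,0,0,1,0,0,0,0,0,0])

```text
t: 11.82
ee_pos: [0.4988, -0.205, 0.0483]
eef_rot: [0.992, 0.127, 0.001, 0.001]
ft_force: [-2.9, 1.0, 11.5]
opening: 0.0001
grip_force: 5.7
```

>>> move_arm(moves=[1,0,0,-2,0,0,0,1,0,0,-4,0,0,0,1,0,0,-5,0,0,0,1,0,0,-6,0,0,0,1,0,0,-8,0,0,0,1,0,0,-10,0,0,0,1,0,0,-20,0,0,0,1,0,0,-25,0,0,0,1,0,0,-20,0,0,0,1,0,0,-10,0,0,0,1,0,0,0,0,0,0,1,0,0,0,0,0,0])

```text
t: 13.32
ee_pos: [0.497, -0.2041, 0.1554]
eef_rot: [0.992, 0.127, -0.001, -0.001]
ft_force: [-0.3, -0.3, -0.2]
opening: -0.0001
grip_force: 0.0
```

```bash
python3 - <<'E'
from m import *
s=manip.read_state();print(s["t"],s["ee_pos"],s["ft_force"])
for c in("scene","wrist","top"):
    im,W=cloud(c);measure(c,im,W)
    if c=="scene":cv2.imwrite("pics/s4.png",im)
E
```

```text
13.325 [ 0.49696087 -0.20411696  0.15539111] [-0.25186335 -0.2607356  -0.2273618 ]
scene wide 593 z 0.102 mean [0.4916 0.0073] rect [489.7   7.7] [29.9 56.5] 13.3
scene round 552 z 0.1235 mean [ 0.4989 -0.2045] rect [ 497.  -204.9] [41.2 41.2] 88.2
scene square 421 z 0.1019 mean [0.4847 0.24  ] rect [482.9 241. ] [35.9 36.7] 70.3
wrist wide 878 z 0.1003 mean [ 0.4949 -0.0195] rect [495.1 -18.5] [28.1 10.6] 7.0
wrist round 4539 z 0.1238 mean [ 0.4974 -0.2064] rect [ 496.2 -206.7] [41.  40.9] 53.7
wrist square 0
top wide 611 z 0.1017 mean [0.4893 0.0074] rect [490.    7.2] [28.4 56.1] 13.4
top round 336 z 0.1233 mean [ 0.489  -0.2018] rect [ 489.6 -201.4] [41.1 27.7] 72.2
top square 519 z 0.1021 mean [0.4818 0.2414] rect [482.5 242.5] [36.8 36.1] 71.1
```

View pics/s4.png

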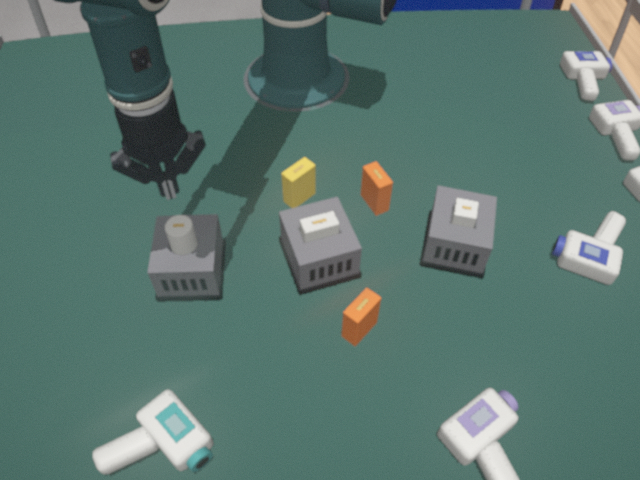

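The wide pack at (320,226) is caught low, the round pack at (180,232) stands at 0.1235, and the square pack at (465,210) is still caught. The arm is clear of everything.

```bash
python3 -c "
from cell import manip;print(manip.close_job())"
```

```text
the job is handed in; nothing more can be done
None
```

The job is done and handed in: the oblong pack is caught with its top at about 0.10 m, the round pack then popped up and stands at about 0.123 m, and the square pack was left caught, all in about 13.5 s.

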